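# Clamp a cylinder head in the drilling jig

### The job

Push the finned cylinder head along the bed of the drilling jig until it sits fully home against the stop, then push the clamp's handle over past centre so that it snaps shut and its pad holds the head down. Only push: do not lift the head, and leave the wheel, the can and the socket where they stand.

Things in the scene. Friction and masses are not known exactly. Their poses are not given: they have to be found in the camera images.
- jig: Drilling jig fixed to the bench: dark steel plate 250 x 124 x 12 mm (x = -150 to 100 mm in its frame; bed at z = 12). Origin on the bench surface; x runs along the bed from the open loading end (-x) to the clamp (+x), z up. Rails (x = -136 to 32, inner faces y = -34 and 34, tops z = 24) guide the head. Axis of the clamp's pivot: along y at x = 62, z = 60; bracket 36 mm wide, top z = 72.
- stop (a point): Middle of the face of the stop, a steel block 88 mm wide across the bed, at x = 30, y = 0, z = 25 mm in the jig's frame; the stop's top is at z = 38 mm. The face looks towards the jig's -x. With the head home, the head's origin is 40 mm from this face, at x = -10 mm in the jig's frame.
- head: Loose finned aluminium cylinder head, 80 (x) x 64 (y) x 44 mm (z), 0.3 to 0.65 kg; a spark plug stands 19 mm above its top, 16 mm to -x of its centre. Origin: centre of underside. Lies on the bed between the rails (2 mm play a side), axes along the jig's, 25 to 60 mm short of the stop. Push it towards the jig's +x at the middle of its -x end (off-centre may bind); friction 2 to 8 N.
- clamp (a joint): Toggle clamp, rad: 0 = open (handle leans 0.8 from vertical to the jig's +x, arm raised), 1.1 = end of travel. As it grows the handle swings up and over to the jig's -x. A spring drives it from its centre, 0.55, to either end: it resists with at most about 6 N at the handle's end, and past centre snaps over by itself. On the head, home, it rests shut at about 1.07.
- grip_end (a point): Free end of the clamp's handle, a straight bar in the jig's plane y = 0 from the pivot to here, 101 mm; the outer 65 mm are a round black grip 19 mm thick, the rest an 11 mm steel rod. Open: at x = 135, z = 131 mm in the jig's frame; shut: near x = 35, z = 158. Nothing stands on the +x side of the open handle.
- pad: Round pressure pad, 18 mm in diameter, 9 mm high, under the end of the clamp's arm, which turns with the handle as one piece; origin at the centre of its working face. Open: raised, near x = 29, z = 113 mm in the jig's frame; shut: on the head's top at x = 0.
- wheel: Small black mower wheel lying flat on the bench beyond the jig, 124 mm in diameter, 46 mm high; a bystander. Origin: centre of its underside.
- can: Upright metal can, 60 mm in diameter, 100 mm high, beyond the jig; a bystander. Origin: centre of its underside.
- socket: Steel spark-plug socket standing on end on the robot's side of the jig, 28 mm in diameter, 65 mm high; a bystander. Origin: centre of its underside.
Things that resemble listed ones, but are neither listed nor needed, are in the scene too. Leave any brown or turquoise look-alike of the head alone.

How it is judged:
By the outcome, as a careful person would: the job done as asked, in the order asked, and still so for the second after the job is handed in, with the robot touching nothing.
It also fails if it takes over 45 s, if anything falls off the work surface, if the arm or the gripper's body presses on something with over 40 N, if the wrist force passes 120 N, or if a joint passes its speed limit or range.

### The arm

A 6-joint arm with a two-finger parallel gripper is mounted at the origin on the work surface. World frame = base frame: x ahead of the robot, y to its left, z up, the work surface at z = 0. Lengths are in mm, angles in rad, forces in N, time in s.
With the tool pointing down it reaches from about 350 to 775 mm from the base axis. Payload 7.3 kg.
Tool frame: the origin (TCP) lies at the very end of the fingers, on their centre line; the grasp point (between the pads) lies 19 mm behind it; z points along the fingers, y is the line along which they close (so a half turn about z gives the same grasp; the last joint's range is limited). The gripper opens to 92 mm and grips with 3 to 60 N. Pads are 19 mm wide; open, the fingers measure 130 mm over their backs; the gripper's body (75 mm by 190 mm) begins 47 mm behind the grasp point.
Start: joints at [-1.291, 0.342, 1.524, -0, 1.275, -0.146], TCP at [216.875, -478.132, 226.741] pointing down, gripper open.
Joint ranges: [-2.53, 2.53], [-0.77, 2.02], [0.04, 2.7], [-1, 4.14], [0.28, 2.66], [-3.11, 3.11]. Speed limits (rad/s): [2.57, 2.57, 3.14, 3.14, 3.14, 3.14].

### API

Orientations are given as [roll, pitch, yaw] about the fixed x, y, z axes, in that order (R = Rz(yaw) Ry(pitch) Rx(roll)).
In Python, from plant import * gives the robot as it stands.
- The arm moves only by the tool arm_command, never from a script. Its arguments are lists of equal length, an entry for each row: "gripper": the finger opening in mm, from 0 to 91.8; "dp": the shift along the tool's x, y, z in units of 25 mm (1.0 is 25 mm), a list of three; "twist": the turn about the tool's z in units of 5 degrees (1.0 is 5 degrees). A call has exactly 5 rows; each row shifts and turns the commanded pose from where the row before left it, along the tool's axes as they then stand; what a row does not reach is not made up. A row lasts 1/8 s, in which the tool goes at most 62.5 mm and 10.7 degrees, less where a joint would pass 70% of its speed; a pose out of reach is approached as far as the arm can. A call is refused whole if a number of a shift passes 1 or a number of a turn 1, either way. A call with a gripper value outside its range is refused whole. The fingers move at their own pace and stop on an object; the grip force is fixed at half the most. Time passes only in rows, so rows that do not move let the fingers close, or fill a call up. It gives the time, the measured TCP pose, the force, the opening and the grip force at its end, in the units of the state.
- get_obs(): the state, without advancing time (a new reading comes with each control period).
- capture(name): name is "scene" or "top"; returns the picture (400x640x3 uint8, red, green, blue); there is no depth.
- get_calibration(name): a dict with "mtx" (3x3 intrinsics, pixels), "position" and "attitude" of the camera in the world. Camera axes: x right, y down, z forward; pixel columns grow to the right and rows downward; lengths in mm; the calibration is good to about 2 mm. A picture is of the moment at which its call begins. get_calibration takes no time and is no camera call.
- close_job(): hands the job in; it is judged then, once.
The state is a dict: "time": time; "joint_positions": joint angles; "dq": joint speeds; "tau": joint torques, N m; "tool_pos": TCP position; "tcp_rot": TCP orientation; "contact_force": force on the tool from outside, world axes, zero at the start; "moment": the same for the moment, N m; "grip_width": finger opening in mm; "finger_force": force on a finger pad.
Only numpy, scipy, OpenCV 4.12 (cv2) and the standard library are available. Lean on these libraries where they do the work, as an engineer would, in place of code of your own. Each camera call takes 0.05 s, during which the arm holds its last target. There are 200 camera calls.

## Working session

There is one attempt and no reset: what is moved stays moved. The work goes in short steps, Python scripts to look and compute and a tool call to move; the robot and the scene stay as the last step left them, time stands still between calls to the robot, and variables do not carry over. Pictures are saved under pics/ and viewed, at most 10 in all, crops included, and the job is handed in when it is done.

Besides the shell and the picture viewer there is one more tool, called by a JSON object that holds its "op" and its "data", one argument or row to a line. arm_command: Moves the arm, as the interface text tells. Its arguments: {"type":"object","properties":{"gripper":{"type":"array"},"dp":{"type":"array"},"twist":{"type":"array"}},"required":["gripper","dp","twist"]}

```bash
mkdir -p pics
python3 - <<'E'
from plant import *
import cv2
for n in("scene","top"):
    cv2.imwrite(f"pics/{n}0.png",capture(n)[:,:,::-1]); print(get_calibration(n))
o=get_obs();print(o["time"],o["tool_pos"],o["tcp_rot"],o["contact_force"])
E
```

```text
{'mtx': array([[511.18675338,   0.        , 323.28888145],
       [  0.        , 511.18675338, 192.54628863],
       [  0.        ,   0.        ,   1.        ]]), 'position': array([927.65211278, 470.15850524, 938.48916637]), 'attitude': array([-2.56500862,  0.01626854,  2.48453299])}
{'mtx': array([[444.15830473,   0.        , 319.21735447],
       [  0.        , 444.15830473, 207.04129396],
       [  0.        ,   0.        ,   1.        ]]), 'position': array([ 411.28887422,   48.41138316, 1010.02619948]), 'attitude': array([-2.92046259e+00,  3.11957693e-04, -1.68348069e+00])}
0.1 [ 216.77594785 -477.76678161  226.13647015] [-3.14027209e+00 -1.90052443e-04  4.25784266e-01] [0.34220929 1.08763983 0.35988409]
```

View pics/scene0.png

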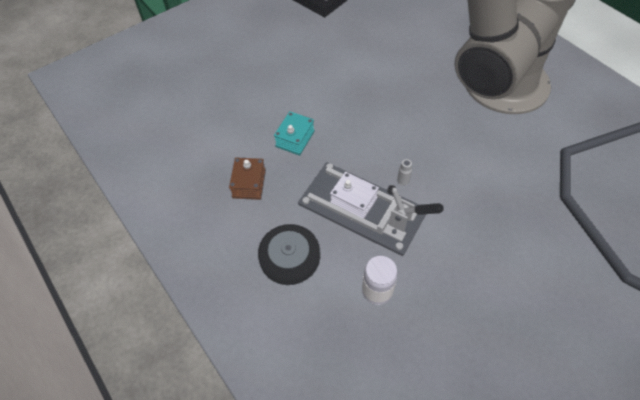

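View pics/top0.png

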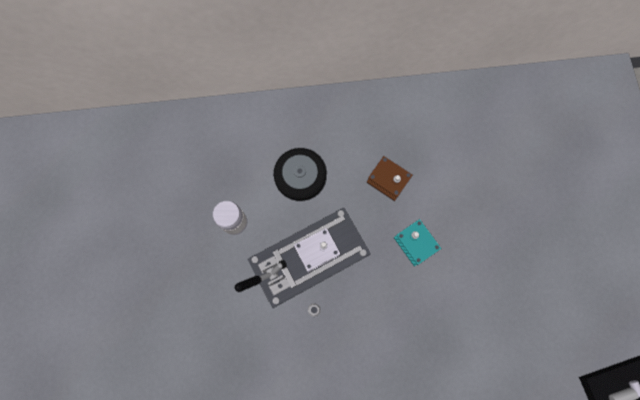

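The scene image shows the jig around (365,207). The top image shows it around (310,257), with its handle at (248,284). There are three head-like things in the top image: silver (318,250), brown (390,178) and turquoise (417,242). Only the silver one lies on the jig bed between the rails, so it is the head. An enlarged crop will confirm this.

Run:
```python
import cv2
a=cv2.imread("pics/top0.png")[195:320,225:385]
cv2.imwrite("pics/topc.png",cv2.resize(a,None,fx=4.8,fy=4.8,interpolation=cv2.INTER_CUBIC))
a=cv2.imread("pics/scene0.png")[145:265,290:450]
cv2.imwrite("pics/scenec.png",cv2.resize(a,None,fx=5,fy=5,interpolation=cv2.INTER_CUBIC))
```

```text
(no output)
```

View pics/topc.png

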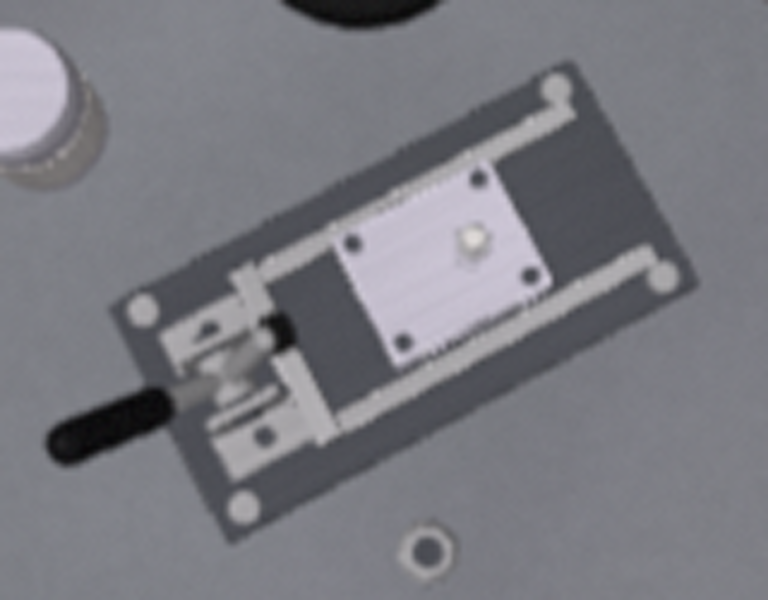

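View pics/scenec.png

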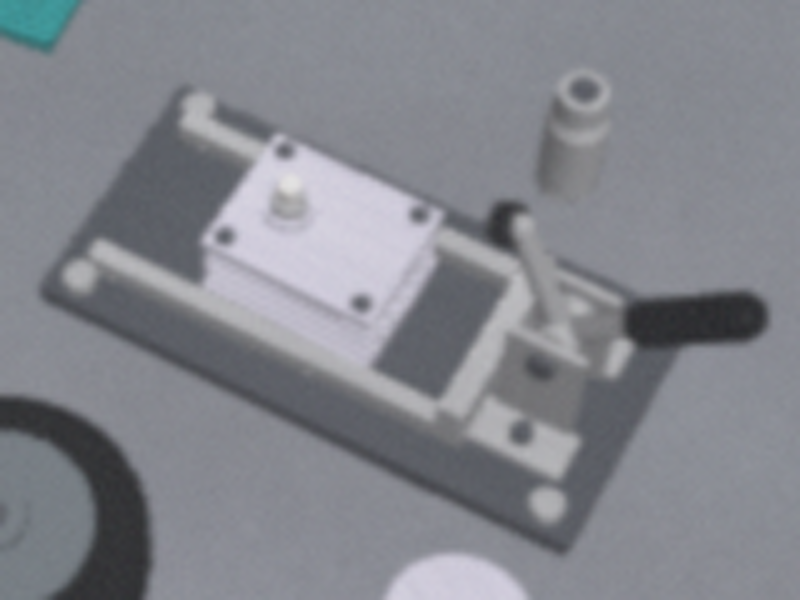

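```bash
cat > h.py <<'E'
from plant import *
import numpy as np, cv2
from scipy.spatial.transform import Rotation as R
from scipy.optimize import least_squares
def proj(n,P):
    c=get_calibration(n); q=R.from_euler('xyz',c['attitude']).inv().apply(np.atleast_2d(P)-c['position'])
    q=q@c['mtx'].T; return q[:,:2]/q[:,2:]
def ray(n,uv,z):
    c=get_calibration(n); d=R.from_euler('xyz',c['attitude']).apply(np.linalg.solve(c['mtx'],[*uv,1]))
    return c['position']+d*(z-c['position'][2])/d[2]
def jig2w(p,P): # p=(x,y,yaw)
    return R.from_euler('z',p[2]).apply(np.atleast_2d(P))+[p[0],p[1],0]
crop={"top":(4.8,225,195),"scene":(5,290,145)}
def px(n,u):
    s,a,b=crop[n]; return (np.atleast_2d(u)+.5)/s-.5+[a,b]
E
python3 - <<'E'
from h import *
J={"top":([(110,308),(232,545),(572,62),(697,285)],[(100,-62,12),(100,62,12),(-150,-62,12),(-150,62,12)]),
"scene":([(185,88),(45,292),(565,550)],[(-150,62,12),(-150,-62,12),(100,-62,12)])}
H={"top":([(335,242),(485,162),(552,280),(398,367)],[(40,-32,56),(-40,-32,56),(-40,32,56),(40,32,56)]),
"scene":([(280,135),(203,240),(370,325),(440,215)],[(-40,32,56),(-40,-32,56),(40,-32,56),(40,32,56)])}
def res(v,views=("top","scene")):
    r=[]
    for n in views:
        r.append(proj(n,jig2w(v,J[n][1]))-px(n,J[n][0]))
        r.append(proj(n,jig2w(v,np.array(H[n][1])+[v[3],v[4],0]))-px(n,H[n][0]))
    return np.vstack(r).ravel()
for vs in (("top","scene"),("top",),("scene",)):
    s=least_squares(res,[450,50,2.0,-50,0],args=(vs,)); print(vs,s.x.round(3),np.abs(s.fun).max().round(2),np.sqrt(np.mean(s.fun**2)).round(2))
    if len(vs)==2:v=s.x; print(s.fun.reshape(-1,2).round(1).tolist()); np.save('v.npy',v)
for n,u in(("top",(65,448)),("scene",(755,310))): print("handle",n,px(n,u),proj(n,jig2w(v,[[135,0,131]])))
print("stop mid, pivot, home head",jig2w(v,[[30,0,25],[62,0,60],[-10,0,12],[v[3],0,12],[135,0,131],[35,0,158]]).round(1))
for n in("top","scene"): print(n,((proj(n,jig2w(v,[[30,-44,38],[30,44,38]]))+.5-crop[n][1:])*crop[n][0]).round())
o=get_obs();print(o["tool_pos"],o["tcp_rot"],o["time"])
print("socket",ray("top",px("top",(428,552))[0],65))
E
```

```text
('top', 'scene') [515.22   83.496   1.956 -46.469  -0.834] 1.42 0.8
[[-1.2, -0.3], [-1.4, 0.1], [-0.3, -1.0], [0.6, -0.2], [-1.2, -0.4], [-0.0, -1.2], [0.3, -0.0], [-0.3, -0.2], [-0.1, -1.2], [-1.2, -1.4], [1.0, -0.5], [-0.7, -0.9], [-0.3, 0.2], [0.7, -0.4], [1.1, -1.3]]
('top',) [514.384  82.236   1.958 -45.735  -0.849] 1.18 0.58
('scene',) [ 5.16849e+02  8.56770e+01  1.95000e+00 -4.75780e+01 -2.38000e-01] 1.11 0.68
handle top [[238.14583333 287.9375    ]] [[234.59799535 288.58223373]]
handle scene [[440.6 206.6]] [[442.83706618 207.48300425]]
stop mid, pivot, home head [[503.9 111.3  25. ]
 [491.9 140.9  60. ]
 [519.   74.2  12. ]
 [532.7  40.4  12. ]
 [464.4 208.6 131. ]
 [502.1 115.9 158. ]]
top [[250. 263.]
 [340. 434.]]
scene [[439. 406.]
 [535. 246.]]
[ 216.77594785 -477.76678161  226.13647015] [-3.14027209e+00 -1.90052443e-04  4.25784266e-01] 0.1
socket [407.13838167  60.541382    65.        ]
```

```bash
cat >> h.py <<'E'
v=np.load('v.npy')
def injig(P): return R.from_euler('z',-v[2]).apply(np.array(P)-[v[0],v[1],0])
def st():
    o=get_obs(); yaw=o['tcp_rot'][2]
    f=R.from_euler('z',-v[2]).apply(o['contact_force'])
    print('t',round(o['time'],2),'jig',injig(o['tool_pos']).round(1),'dyaw(deg)',np.degrees(v[2]-yaw).round(2),'rp',o['tcp_rot'][:2].round(3),'Fjig',f.round(1),'q',np.round(o['joint_positions'],2),o['grip_width'])
    return o
def plan(target_jig,nmax=25.):
    o=st(); d=jig2w(v,target_jig)[0]-o['tool_pos']; y=o['tcp_rot'][2]; L=np.linalg.norm(d); n=int(np.ceil(L/nmax)); tw=np.degrees(y-v[2])/5
    for i in range(max(n,int(np.ceil(abs(tw))))):
        s=d/n/25*(i<n); t=np.clip(tw,-1,1); tw-=t
        print(np.round([s[0]*np.cos(y)+s[1]*np.sin(y),s[0]*np.sin(y)-s[1]*np.cos(y),-s[2]],2).tolist(),round(t,2))
        y-=np.radians(5*t)
E
python3 - <<'E'
from h import *
print("can",injig(ray("top",(228,214),100)),"wheel",injig(ray("top",(300,171),46)))
plan([-119.5,0,226])
E
```

```text
can [  83.86215734 -148.48315348  100.        ] wheel [ -98.49465472 -175.35277381   46.        ]
t 0.1 jig [-407.8  487.7  226.1] dyaw(deg) 87.7 rp [-3.14 -0.  ] Fjig [ 0.9 -0.7  0.4] q [-1.29  0.34  1.52 -0.    1.28 -0.15] 91.823413934216
[0.87, -0.47, 0.0] -1.0
[0.9, -0.39, 0.0] -1.0
[0.94, -0.31, 0.0] -1.0
[0.96, -0.23, 0.0] -1.0
[0.97, -0.14, 0.0] -1.0
[0.98, -0.06, 0.0] -1.0
[0.98, 0.03, 0.0] -1.0
[0.98, 0.12, 0.0] -1.0
[0.96, 0.2, 0.0] -1.0
[0.94, 0.28, 0.0] -1.0
[0.92, 0.36, 0.0] -1.0
[0.88, 0.44, 0.0] -1.0
[0.84, 0.52, 0.0] -1.0
[0.79, 0.59, 0.0] -1.0
[0.74, 0.66, 0.0] -1.0
[0.68, 0.72, 0.0] -1.0
[0.61, 0.77, 0.0] -1.0
[0.54, 0.82, 0.0] -0.54
[0.5, 0.85, 0.0] 0.0
[0.5, 0.85, 0.0] 0.0
[0.5, 0.85, 0.0] 0.0
[0.5, 0.85, 0.0] 0.0
[0.5, 0.85, 0.0] 0.0
```

{"op": "arm_command", "data": {
  "gripper": [0,0,0,0,0],
  "dp": [
    [0.87,-0.47,0],
    [0.9,-0.39,0],
    [0.94,-0.31,0],
    [0.96,-0.23,0],
    [0.97,-0.14,0]
  ],
  "twist": [-1,-1,-1,-1,-1]
}}

```text
time: 0.72
tool_pos: [291.7, -379.2, 226.4]
tcp_rot: [-3.141, -0.0, 0.865]
contact_force: [1.0, -0.4, 0.3]
grip_width: 46.2
finger_force: 0.0
```

{"op": "arm_command", "data": {
  "gripper": [0,0,0,0,0],
  "dp": [
    [0.98,-0.06,0],
    [0.98,0.03,0],
    [0.98,0.12,0],
    [0.96,0.2,0],
    [0.94,0.28,0]
  ],
  "twist": [-1,-1,-1,-1,-1]
}}

```text
time: 1.35
tool_pos: [366.1, -281.6, 226.4]
tcp_rot: [-3.141, -0.0, 1.301]
contact_force: [-0.2, -0.1, -0.2]
grip_width: 1.1
finger_force: 0.0
```

{"op": "arm_command", "data": {
  "gripper": [0,0,0,0,0],
  "dp": [
    [0.92,0.36,0],
    [0.88,0.44,0],
    [0.84,0.52,0],
    [0.79,0.59,0],
    [0.74,0.66,0]
  ],
  "twist": [-1,-1,-1,-1,-1]
}}

```text
time: 1.98
tool_pos: [440.8, -183.4, 226.4]
tcp_rot: [-3.141, -0.0, 1.738]
contact_force: [-0.1, -0.6, 0.3]
grip_width: 0.4
finger_force: 0.0
```

```bash
python3 -c "
from h import *
plan([-119.5,0,150])"
```

```text
t 1.98 jig [-219.3  169.3  226.4] dyaw(deg) 12.54 rp [-3.141 -0.   ] Fjig [-0.5  0.3  0.3] q [-0.55  0.26  1.65 -0.    1.24 -0.72] 0.3645122408472841
[0.6, 0.64, 0.34] -1.0
[0.54, 0.69, 0.34] -1.0
[0.48, 0.73, 0.34] -0.51
[0.44, 0.75, 0.34] 0.0
[0.44, 0.75, 0.34] 0.0
[0.44, 0.75, 0.34] 0.0
[0.44, 0.75, 0.34] 0.0
[0.44, 0.75, 0.34] 0.0
[0.44, 0.75, 0.34] 0.0
```

{"op": "arm_command", "data": {
  "gripper": [0,0,0,0,0],
  "dp": [
    [0.6,0.64,0.34],
    [0.54,0.69,0.34],
    [0.48,0.73,0.34],
    [0.44,0.75,0.34],
    [0.44,0.75,0.34]
  ],
  "twist": [-1,-1,-0.5,0,0]
}}

```text
time: 2.6
tool_pos: [507.2, -96.9, 183.6]
tcp_rot: [-3.141, -0.0, 1.953]
contact_force: [-0.5, -0.1, 0.2]
grip_width: 0.5
finger_force: 0.0
```

{"op": "arm_command", "data": {
  "gripper": [0,0,0,0,0],
  "dp": [
    [0.44,0.75,0.34],
    [0.44,0.75,0.34],
    [0.44,0.75,0.34],
    [0.44,0.75,0.34],
    [0,0,0]
  ],
  "twist": [0,0,0,0,0]
}}

```text
time: 3.22
tool_pos: [560.5, -27.5, 149.1]
tcp_rot: [-3.14, -0.001, 1.955]
contact_force: [0.9, 0.0, -0.7]
grip_width: 0.4
finger_force: 0.0
```

```bash
python3 -c "
from h import *
plan([-119.5,0,30])
import cv2
a=capture('scene')[145:265,290:450,::-1]
cv2.imwrite('pics/s1.png',cv2.resize(a,None,fx=5,fy=5,interpolation=cv2.INTER_CUBIC))
"
```

```text
t 3.23 jig [-119.9   -0.2  149.1] dyaw(deg) 0.09 rp [-3.14e+00 -1.00e-03] Fjig [-0.3 -0.8 -0.7] q [-0.19  0.48  1.53  0.    1.13 -0.57] 0.37360708331220577
[0.0, -0.0, 0.95] -0.02
[0.0, -0.0, 0.95] 0.0
[0.0, -0.0, 0.95] 0.0
[0.0, -0.0, 0.95] 0.0
[0.0, -0.0, 0.95] 0.0
```

View pics/s1.png

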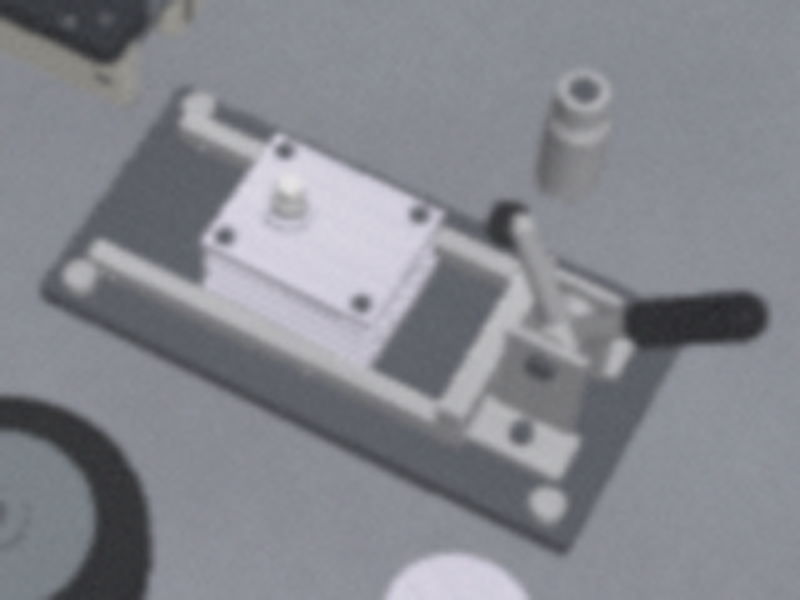

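The picture shows the scene unchanged. Part of the gripper is at the upper left of the crop, around (110,60). I'll check that against the projected TCP while descending part-way.

{"op": "arm_command", "data": {
  "gripper": [0,0,0,0,0],
  "dp": [
    [0,0,0.9],
    [0,0,0.9],
    [0,0,0.8],
    [0,0,0],
    [0,0,0]
  ],
  "twist": [0,0,0,0,0]
}}

```text
time: 3.9
tool_pos: [560.7, -29.3, 86.2]
tcp_rot: [3.14, 0.001, 1.953]
contact_force: [-0.2, 0.2, -0.5]
grip_width: 0.5
finger_force: 0.0
```

```bash
python3 -c "
from h import *
o=st();print(proj('top',o['tool_pos']),proj('scene',o['tool_pos']))
import cv2
b=capture('top')[195:320,265:425,::-1]
a=capture('scene')[125:225,270:430,::-1]
f=lambda a:cv2.resize(a,None,fx=2.5,fy=2.5,interpolation=cv2.INTER_CUBIC)
cv2.imwrite('pics/s2.png',np.vstack([f(a),f(b)]))
"
```

```text
t 3.9 jig [-121.6    0.2   86.2] dyaw(deg) 0.22 rp [3.14e+00 1.00e-03] Fjig [ 0.2  0.1 -0.5] q [-0.19  0.55  1.61 -0.    0.98 -0.57] 0.5372105815900572
[[348.02356332 230.39664502]] [[322.96136557 165.97530076]]
```

View pics/s2.png

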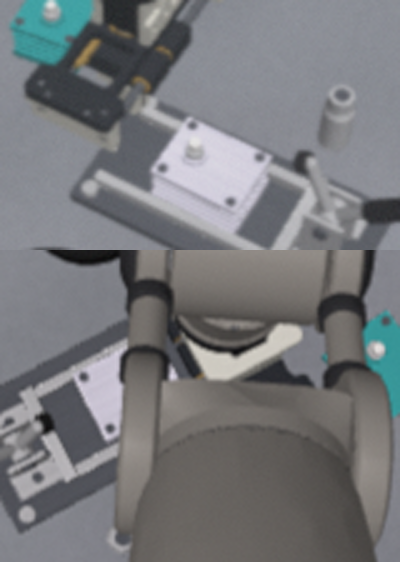

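The projected TCP, at about (132,102) in the upper crop, matches the visible fingertip. It sits over the open bed behind the head. Next I lower it to z≈30.

{"op": "arm_command", "data": {
  "gripper": [0,0,0,0,0],
  "dp": [
    [0,0,0.8],
    [0,0,0.8],
    [0,0,0.65],
    [0,0,0],
    [0,0,0]
  ],
  "twist": [0,0,0,0,0]
}}

```text
time: 4.62
tool_pos: [560.8, -29.0, 29.6]
tcp_rot: [3.141, 0.001, 1.953]
contact_force: [-0.2, -0.0, -0.5]
grip_width: 0.4
finger_force: 0.0
```

{"op": "arm_command", "data": {
  "gripper": [0,0,0,0,0],
  "dp": [
    [0.3,0,0],
    [0.3,0,0],
    [0.3,0,0],
    [0.2,0,0],
    [0,0,0]
  ],
  "twist": [0,0,0,0,0]
}}

```text
time: 5.25
tool_pos: [549.9, -2.9, 29.0]
tcp_rot: [-3.142, -0.0, 1.953]
contact_force: [-0.1, 0.5, -0.3]
grip_width: 0.3
finger_force: 0.0
```

```bash
python3 -c "
from h import *
plan([-64,0,30])"
```

```text
t 5.25 jig [-93.1   0.4  29. ] dyaw(deg) 0.17 rp [-3.142 -0.   ] Fjig [ 0.5 -0.1 -0.3] q [-0.14  0.62  1.68  0.    0.84 -0.53] 0.3170979215632914
[0.58, 0.01, -0.02] -0.03
[0.58, 0.01, -0.02] 0.0
```

{"op": "arm_command", "data": {
  "gripper": [0,0,0,0,0],
  "dp": [
    [0.2,0,0],
    [0.25,0,0],
    [0.25,0,0],
    [0.25,0,0],
    [0,0,0]
  ],
  "twist": [0,0,0,0,0]
}}

```text
time: 5.88
tool_pos: [540.6, 19.5, 28.9]
tcp_rot: [-3.141, -0.001, 1.953]
contact_force: [0.8, -1.0, 0.1]
grip_width: 0.8
finger_force: 0.0
```

{"op": "arm_command", "data": {
  "gripper": [0,0,0,0,0],
  "dp": [
    [0.06,0,0],
    [0.06,0,0],
    [0.04,0,0],
    [0,0,0],
    [0,0,0]
  ],
  "twist": [0,0,0,0,0]
}}

```text
time: 6.5
tool_pos: [539.5, 22.5, 28.9]
tcp_rot: [-3.141, -0.0, 1.953]
contact_force: [0.1, -0.6, -1.0]
grip_width: 0.6
finger_force: 0.4
```

```bash
python3 -c "
from h import *
st()"
```

```text
t 6.5 jig [-65.7   0.4  28.9] dyaw(deg) 0.2 rp [-3.141 -0.   ] Fjig [-0.6  0.2 -1. ] q [-0.1   0.61  1.71  0.    0.82 -0.48] 0.5685907403745539
```

{"op": "arm_command", "data": {
  "gripper": [0,0,0,0,0],
  "dp": [
    [0.04,0,0],
    [0.04,0,0],
    [0.04,0,0],
    [0.04,0,0],
    [0.04,0,0]
  ],
  "twist": [0,0,0,0,0]
}}

```text
time: 7.12
tool_pos: [538.3, 26.7, 29.1]
tcp_rot: [3.141, 0.001, 1.953]
contact_force: [1.3, -5.1, -1.2]
grip_width: 0.4
finger_force: 3.0
```

{"op": "arm_command", "data": {
  "gripper": [0,0,0,0,0],
  "dp": [
    [0.02,0,0],
    [0.02,0,0],
    [0.02,0,0],
    [0.02,0,0],
    [0.02,0,0]
  ],
  "twist": [0,0,0,0,0]
}}

```text
time: 7.75
tool_pos: [538.4, 26.9, 29.5]
tcp_rot: [3.14, 0.005, 1.954]
contact_force: [3.6, -15.4, -0.3]
grip_width: 0.5
finger_force: 7.6
```

```bash
python3 -c "
from h import *
st()
a=capture('scene')[145:265,290:450,::-1]
cv2.imwrite('pics/s3.png',cv2.resize(a,None,fx=5,fy=5,interpolation=cv2.INTER_CUBIC))
"
```

```text
t 7.75 jig [-61.2  -0.2  29.5] dyaw(deg) 0.15 rp [3.14  0.005] Fjig [-15.6   2.5  -0.3] q [-0.09  0.6   1.72 -0.    0.82 -0.47] 0.5086836793081875
```

View pics/s3.png

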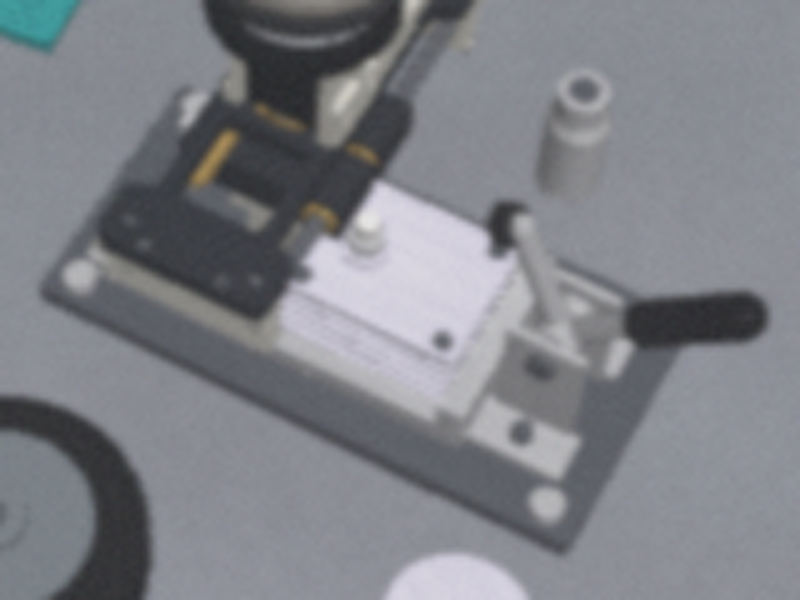

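The head now touches the stop in the picture, with its front corners at about (520,255) and (455,360). The force rose to 15.6 N with no travel. I'll press slightly more to rule out binding.

{"op": "arm_command", "data": {
  "gripper": [0,0,0,0,0],
  "dp": [
    [0.02,0,0],
    [0.02,0,0],
    [0.02,0,0],
    [0,0,0],
    [0,0,0]
  ],
  "twist": [0,0,0,0,0]
}}

```text
time: 8.43
tool_pos: [538.4, 26.9, 29.8]
tcp_rot: [3.139, 0.007, 1.954]
contact_force: [3.3, -19.7, 0.0]
grip_width: 0.3
finger_force: 9.9
```

```bash
python3 -c "
from h import *
st()
print(((proj('scene',jig2w(v,[[30,32,56],[30,-32,56]]))+.5-[290,145])*5).round())"
```

```text
t 8.43 jig [-61.2  -0.2  29.8] dyaw(deg) 0.15 rp [3.139 0.007] Fjig [-19.5   4.4   0. ] q [-0.09  0.6   1.72 -0.01  0.82 -0.47] 0.2764447049363698
[[527. 244.]
 [456. 361.]]
```

{"op": "arm_command", "data": {
  "gripper": [0,0,0,0,0],
  "dp": [
    [-0.2,0,0],
    [-0.4,0,0],
    [-0.6,0,0],
    [-0.6,0,-0.3],
    [-0.2,0,-0.9]
  ],
  "twist": [0,0,0,0,0]
}}

```text
time: 9.05
tool_pos: [554.8, -17.0, 58.7]
tcp_rot: [-3.14, -0.001, 1.952]
contact_force: [0.3, 0.9, -0.4]
grip_width: 0.6
finger_force: 0.0
```

{"op": "arm_command", "data": {
  "gripper": [0,0,0,0,0],
  "dp": [
    [0,0,-1],
    [0,0,-1],
    [0,0,-1],
    [0,0,-1],
    [0,0,-1]
  ],
  "twist": [0,0,0,0,0]
}}

```text
time: 9.68
tool_pos: [555.1, -16.3, 185.4]
tcp_rot: [3.141, 0.0, 1.953]
contact_force: [-0.3, -0.0, -0.2]
grip_width: 0.5
finger_force: 0.0
```

```bash
python3 -c "
from h import *
plan([195,0,215])"
```

```text
t 9.68 jig [-107.5    0.6  185.4] dyaw(deg) 0.23 rp [3.141 0.   ] Fjig [ 0.1  0.3 -0.2] q [-0.17  0.43  1.5   0.    1.2  -0.55] 0.5294603316111951
[0.93, -0.0, -0.09] -0.05
[0.93, 0.0, -0.09] 0.0
[0.93, 0.0, -0.09] 0.0
[0.93, 0.0, -0.09] 0.0
[0.93, 0.0, -0.09] 0.0
[0.93, 0.0, -0.09] 0.0
[0.93, 0.0, -0.09] 0.0
[0.93, 0.0, -0.09] 0.0
[0.93, 0.0, -0.09] 0.0
[0.93, 0.0, -0.09] 0.0
[0.93, 0.0, -0.09] 0.0
[0.93, 0.0, -0.09] 0.0
[0.93, 0.0, -0.09] 0.0
```

{"op": "arm_command", "data": {
  "gripper": [0,0,0,0,0],
  "dp": [
    [0.9,0,-0.2],
    [1,0,-0.2],
    [1,0,-0.2],
    [1,0,-0.2],
    [1,0,-0.2]
  ],
  "twist": [0,0,0,0,0]
}}

```text
time: 10.3
tool_pos: [507.9, 99.5, 208.4]
tcp_rot: [-3.14, -0.001, 1.953]
contact_force: [-1.0, 0.8, -0.8]
grip_width: 0.3
finger_force: 0.0
```

{"op": "arm_command", "data": {
  "gripper": [0,0,0,0,0],
  "dp": [
    [1,0,0],
    [1,0,0],
    [1,0,0],
    [1,0,0],
    [1,0,0]
  ],
  "twist": [0,0,0,0,0]
}}

```text
time: 10.92
tool_pos: [461.1, 215.3, 208.2]
tcp_rot: [-3.14, -0.0, 1.953]
contact_force: [-0.8, 0.2, -0.5]
grip_width: 0.3
finger_force: 0.0
```

{"op": "arm_command", "data": {
  "gripper": [0,0,0,0,0],
  "dp": [
    [1,0,0],
    [0.9,0,0],
    [0.4,0,0],
    [0,0,0],
    [0,0,0]
  ],
  "twist": [0,0,0,0,0]
}}

```text
time: 11.55
tool_pos: [441.3, 266.9, 208.8]
tcp_rot: [-3.141, 0.0, 1.953]
contact_force: [-0.3, 0.3, -0.5]
grip_width: 0.3
finger_force: 0.0
```

```bash
python3 -c "
from h import *
plan([195,0,114])
a=capture('scene')[145:265,290:450,::-1]
cv2.imwrite('pics/s4.png',cv2.resize(a,None,fx=5,fy=5,interpolation=cv2.INTER_CUBIC))
"
```

```text
t 11.55 jig [197.7  -0.5 208.8] dyaw(deg) 0.22 rp [-3.141  0.   ] Fjig [ 0.4  0.2 -0.5] q [ 0.4   0.34  1.58 -0.    1.22  0.01] 0.28256729407738773
[-0.03, -0.0, 0.95] -0.04
[-0.03, -0.0, 0.95] 0.0
[-0.03, -0.0, 0.95] 0.0
[-0.03, -0.0, 0.95] 0.0
```

View pics/s4.png

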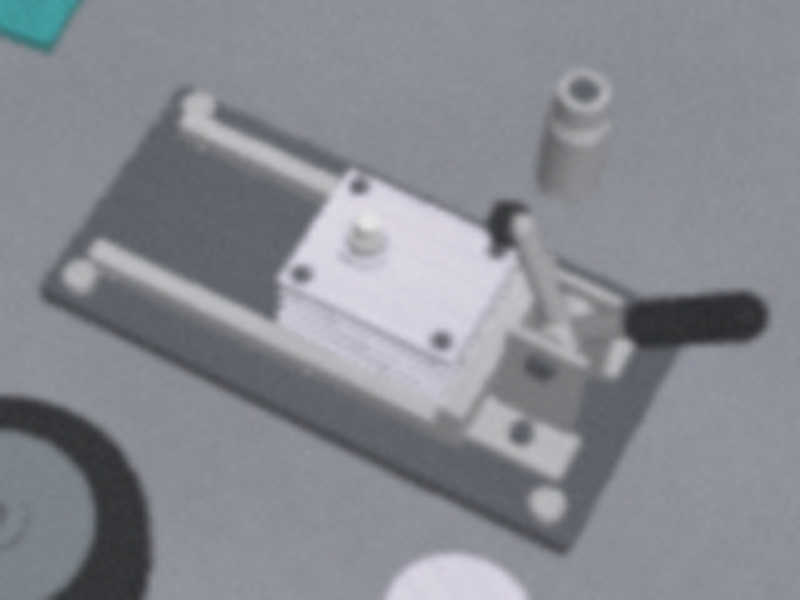

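The head stays home, with its front edge at the stop from (520,255) to (455,360). The handle is still open at (750,310). Next I lower behind the handle and push it over.

{"op": "arm_command", "data": {
  "gripper": [0,0,0,0,0],
  "dp": [
    [0,0,1],
    [0,0,1],
    [0,0,1],
    [0,0,0.8],
    [0,0,0]
  ],
  "twist": [0,0,0,0,0]
}}

```text
time: 12.22
tool_pos: [440.6, 266.4, 112.7]
tcp_rot: [-3.138, 0.0, 1.952]
contact_force: [0.8, 0.3, 1.0]
grip_width: 0.2
finger_force: 0.0
```

{"op": "arm_command", "data": {
  "gripper": [0,0,0,0,0],
  "dp": [
    [-0.5,0,0],
    [-0.5,0,0],
    [-0.5,0,0],
    [-0.4,0,0],
    [-0.4,0,0]
  ],
  "twist": [0,0,0,0,0]
}}

```text
time: 12.85
tool_pos: [461.7, 217.5, 115.5]
tcp_rot: [3.14, -0.009, 1.95]
contact_force: [-17.2, 33.2, 25.7]
grip_width: 0.3
finger_force: 18.6
```

{"op": "arm_command", "data": {
  "gripper": [0,0,0,0,0],
  "dp": [
    [-0.3,0,0],
    [-0.3,0,0],
    [-0.3,0,0],
    [-0.3,0,0],
    [-0.3,0,0]
  ],
  "twist": [0,0,0,0,0]
}}

```text
time: 13.48
tool_pos: [476.9, 178.8, 114.0]
tcp_rot: [3.141, 0.0, 1.953]
contact_force: [0.1, -0.7, 2.0]
grip_width: 0.5
finger_force: 0.2
```

```bash
python3 -c "
from h import *
st()"
```

```text
t 13.47 jig [102.7  -0.3 114. ] dyaw(deg) 0.19 rp [3.141 0.   ] Fjig [-0.6  0.2  2. ] q [ 0.21  0.44  1.72 -0.    0.98 -0.17] 0.4810814637252409
```

{"op": "arm_command", "data": {
  "gripper": [0,0,0,0,0],
  "dp": [
    [-0.15,0,0],
    [-0.15,0,0],
    [-0.15,0,0],
    [-0.15,0,0],
    [0,0,0]
  ],
  "twist": [0,0,0,0,0]
}}

```text
time: 14.1
tool_pos: [482.3, 165.1, 113.9]
tcp_rot: [-3.141, 0.0, 1.953]
contact_force: [0.7, 0.3, 0.5]
grip_width: 0.6
finger_force: 0.0
```

```bash
python3 -c "
from h import *
st()
a=capture('scene')[145:265,290:450,::-1]
cv2.imwrite('pics/s5.png',cv2.resize(a,None,fx=5,fy=5,interpolation=cv2.INTER_CUBIC))
"
```

```text
t 14.1 jig [ 88.   -0.2 113.9] dyaw(deg) 0.22 rp [-3.141  0.   ] Fjig [ 0.1 -0.8  0.5] q [ 0.18  0.44  1.72 -0.    0.98 -0.2 ] 0.562051646994284
```

View pics/s5.png

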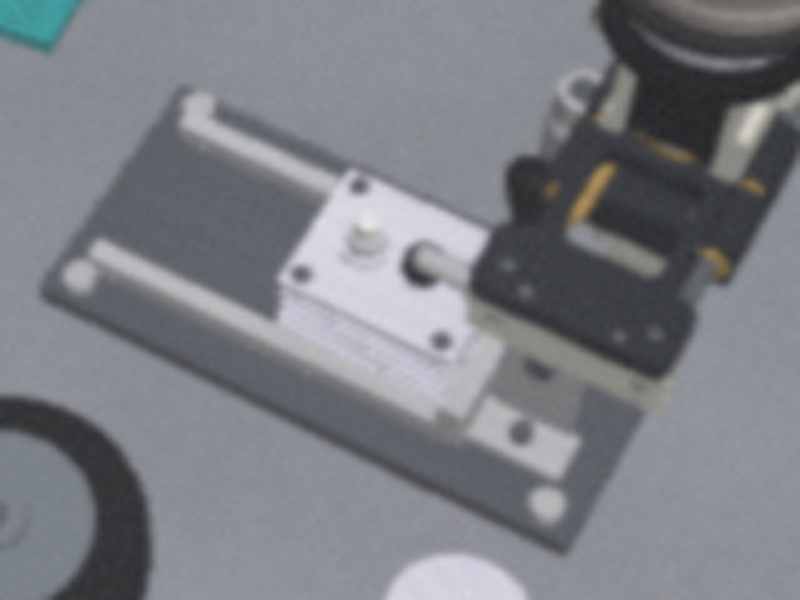

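The clamp has snapped shut: its pad is on the head at (425,262) and the handle is over at (525,185). I'll retreat along +x, then up, clear of everything.

{"op": "arm_command", "data": {
  "gripper": [0,0,0,0,0],
  "dp": [
    [0.6,0,0],
    [1,0,0],
    [1,0,0],
    [1,0,0],
    [1,0,0]
  ],
  "twist": [0,0,0,0,0]
}}

```text
time: 14.78
tool_pos: [438.3, 273.7, 114.0]
tcp_rot: [-3.142, -0.0, 1.954]
contact_force: [-0.3, 0.5, -0.9]
grip_width: 0.7
finger_force: 0.0
```

{"op": "arm_command", "data": {
  "gripper": [0,0,0,0,0],
  "dp": [
    [0,0,-1],
    [0,0,-1],
    [0,0,-1],
    [0,0,-0.5],
    [0,0,0]
  ],
  "twist": [0,0,0,0,0]
}}

```text
time: 15.4
tool_pos: [439.3, 272.6, 201.9]
tcp_rot: [3.14, -0.0, 1.953]
contact_force: [0.2, 0.6, 0.2]
grip_width: 0.3
finger_force: 0.0
```

```bash
python3 -c "
from h import *
st()
a=capture('scene')[125:315,240:450,::-1]
cv2.imwrite('pics/s6.png',cv2.resize(a,None,fx=3,fy=3,interpolation=cv2.INTER_CUBIC))
print((proj('scene',jig2w(v,[[35,0,158],[30,32,56],[30,-32,56],[0,0,60]]))+.5-[240,125])*3)
"
```

```text
t 15.4 jig [203.8  -0.8 201.9] dyaw(deg) 0.17 rp [ 3.14 -0.  ] Fjig [ 0.5 -0.4  0.2] q [0.41 0.35 1.59 0.   1.2  0.02] 0.28298075583658205
[[467.19106858 157.68616309]
 [465.93214511 206.35955638]
 [423.67172304 276.58209278]
 [405.80303796 219.20536032]]
```

View pics/s6.png

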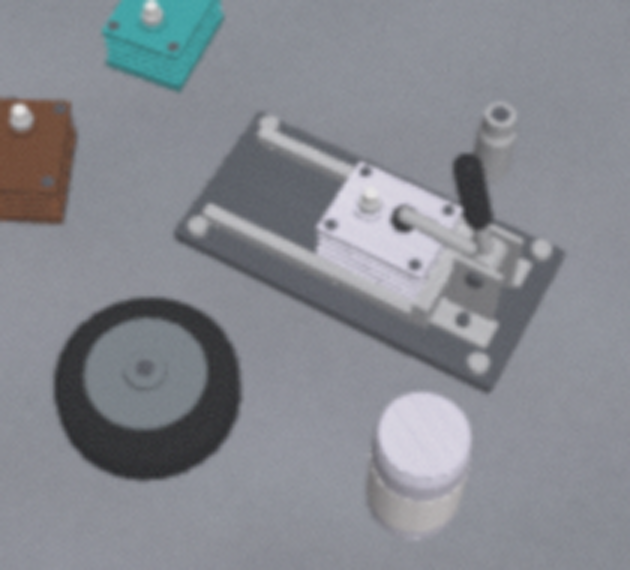

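The picture shows the handle end at (467,160), matching the predicted shut position (467,158). The pad is on the head at (403,217), the head is against the stop, and the wheel, can and socket stand where they were.

```bash
python3 -c "
from plant import *
print(close_job())"
```

```text
the job is handed in; nothing more can be done
None
```

The head is home against the stop and the clamp has snapped shut with its pad on the head; wheel, can and socket are where they stood, and I handed the job in at about 15.5 s, though fingertip contact with the handle briefly read about 45 N.

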